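# Stack the laps on the spindle

### The arm

A 6-joint arm with a two-finger parallel gripper is mounted at the origin on the work surface. World frame = base frame: x ahead of the robot, y to its left, z up, the work surface at z = 0. Lengths are in mm, angles in rad, forces in N, time in s.
With the tool pointing down it reaches from about 275 to 750 mm from the base axis. Payload 10.2 kg.
Tool frame: the origin (TCP) lies midway between the tips of the shut fingers; the grasp point (between the pads) lies 19 mm behind it; z points along the fingers, y is the line along which they close (so a half turn about z gives the same grasp; the last joint's range is limited). The gripper opens to 85 mm and grips with 20 to 120 N. Pads are 22 mm wide; open, the fingers measure 114 mm over their backs; the gripper's body (76 mm by 85 mm) begins 54 mm behind the grasp point. The pads swing forward as they close: fully open they stand 13 mm farther back than shut.
Start: joints at [-1.343, 0.313, 1.498, -0, 1.331, -0.223], TCP at [228.724, -472.564, 231.294] pointing down, gripper open.
Joint ranges: [-2.94, 2.94], [-0.97, 2.17], [0.19, 2.56], [-1.23, 4.37], [0.02, 3.11], [-2.88, 2.88]. Speed limits (rad/s): [2.39, 2.39, 3.01, 3.14, 3.14, 3.14].

### API

Orientations are given as a unit quaternion [w, x, y, z].
In Python, from rig import sense, capture, finish_job, find_in, place_of gives the robot as it stands. The module is installed in compiled form; this text tells all that it offers.
- The arm moves only by the shell command python3 -m jog 'ROWS' [FORCE]. ROWS is JSON, a list of rows, each an object of numbers: "tx", "ty", "tz": the shift along the tool's x, y, z in mm; "ax", "ay", "az": the turn, a rotation vector about the tool's x, y, z in rad; "jaw": the closure, from -1 (fully open) to 1 (shut), so that 0 is half open. In form: [{"tx": .., "ty": .., "tz": .., "ax": .., "ay": .., "az": .., "jaw": ..}, ...]. A call has 1 to 5 rows; each row shifts and turns the commanded pose from where the row before left it, along the tool's axes as they then stand; what a row does not reach is not made up. A row lasts 1/8 s, in which the tool goes at most 62.5 mm and 10.7 degrees, less where a joint would pass 70% of its speed; a pose out of reach is approached as far as the arm can. A call with a gripper value outside its range is refused whole. The fingers move at their own pace and stop on an object; FORCE is the grip in N (left out, the last holds). Time passes only in rows, so rows that do not move let the fingers close. It gives the time, the measured TCP pose, the force, the opening and the grip force at its end, in the units of the state.
- sense(): the state, without advancing time (a new reading comes with each control period).
- capture(name): name is "scene" or "top"; returns a dict with "color" (400x640x3 uint8, red, green, blue), "depth" (400x640 float32, mm along the optical axis (not along the pixel's ray), 0 where there is no reading), "fx", "fy", "cx", "cy" (pixels), "camera_from_world" (4x4, takes a point from world to camera coordinates). Camera axes: x right, y up, looking along -z (the intrinsics and any distortion apply to the point x, -y, -z); pixel columns grow to the right and rows downward; lengths in mm; the calibration is good to about 2 mm. A picture is of the moment at which its call begins.
- finish_job(): hands the job in; it is judged then, once.
Trained networks look in the newest picture that a camera, given by its name, has taken for a name from the list of things; names that differ only in an ending like _2 or _b are one class to them, and where a whole thing is asked for, a point or a joint stands for the part that bears it (a point fixed in the world has none). Each returns a list of dicts, best first, with "conf" (0 to 1); they miss things now and then, are a little off and sometimes report something else, mostly with a low value. They report only what shows in the picture. A call takes as long as a camera call. They do not tell look-alikes from the thing itself.
- find_in(query, camera): "centre" ([column, row] in pixels, amid what is visible of it).
- place_of(query, camera): "centre" ([column, row] in pixels: a listed point, or the origin of a listed thing).
The state is a dict: "time_s": time; "joints": joint angles; "dq": joint speeds; "tau": joint torques, N m; "eef_pos": TCP position; "ee_rot": TCP orientation; "force": force on the tool from outside, world axes, zero at the start; "wrist_torque": the same for the moment, N m; "grip_width": opening from 0.0 (shut) to 1.0 (fully open); "grip_force": force on a finger pad.
Only numpy, scipy, OpenCV 4.12 (cv2) and the standard library are available. Lean on these libraries where they do the work, as an engineer would, in place of code of your own. Each camera call takes 0.05 s, during which the arm holds its last target. There are 200 camera calls.

### The job

Set up the lap head for the next stone: thread the parts onto its upright spindle from the bottom up - first the large lap, flat on the turntable, then the spacer collar, then the small lap, and last the black cap over the spindle's nose - each pushed fully down onto the one below. Leave the jar, the loupe and the little block with the rod where they are.

Things in the scene. Friction and masses are not known exactly. Their poses are not given: they have to be found in the camera images.
- spindle (a point): Centre of the turntable's top face, at the foot of the fixed spindle of the lap head; z up. The lap head is a round white splash pan on the bench (180 mm across, rim 22 mm above the bench) with a black turntable 151 mm across with a bright edge, its top face (this point) 35 mm above the bench. The steel spindle stands upright in its centre: 14 mm diameter, 60 mm tall above the turntable; its top 12 mm taper to a nose of 4 mm diameter. Nothing turns.
- large_lap: Larger copper lap: flat ring 58 mm diameter, 14 mm thick, with an 18 mm hole through its centre, 0.15 to 0.3 kg. Lies flat on the bench. Origin: centre of its underside, z up.
- spacer: Spacer collar: short aluminium tube 30 mm diameter, 18 mm tall, with an 18 mm hole through it. Stands on the bench on its end. Origin: centre of its underside, z up.
- small_lap: Smaller copper lap: flat ring 42 mm diameter, 14 mm thick, with an 18 mm hole through its centre. Lies flat on the bench. Origin: centre of its underside, z up.
- cap: Clamp cap: black knurled knob, closed on top with a bright dot in the middle. Flange at the bottom 40 mm diameter and 6 mm high, above it a 32 mm diameter (34 mm over the knurls) grip up to 32 mm total height; bore of 18 mm diameter, 18 mm deep, open at the bottom. Stands on the bench, bore down. It only slips over the spindle: there is no thread. Origin: centre of its underside, z up.
- polish_jar: Bystander: small glass jar with a white cap, 28 mm diameter, 38 mm tall, standing loose on the bench among the parts. Origin: centre of its underside.
- loupe: Bystander: plain dark round loupe with a glass top, no flange, 26 mm diameter, 22 mm tall, standing loose on the bench among the parts. Origin: centre of its underside.
- dop_vee: Bystander: small steel block 45 mm (its x) by 22 mm (its y), 14 mm high, with a brass rod along its top (22 mm high, 50 mm long), loose on the bench among the parts. Origin: centre of its underside.
- dop_rack: Bystander: fixed wooden block 60 mm (x) by 150 mm (y), with ten upright brass rods, 81 mm high in all; beside the lap head, the two swap sides from start to start. Origin: centre of its underside.
Mind the look-alikes: they are no part of the job. There is more than one size of the cap; the one meant has the size given above.

How it is judged:
By the outcome, as a careful person would: the job done as asked, in the order asked, and still so for the second after the job is handed in, with the robot touching nothing.
It also fails if it takes over 104 s, if anything falls off the work surface, if the arm or the gripper's body presses on something with over 40 N, if the wrist force passes 120 N, or if a joint passes its speed limit or range.

## Working session

There is one attempt and no reset: what is moved stays moved. The work goes in short steps, Python scripts to look and compute and a shell command to move; the robot and the scene stay as the last step left them, time stands still between calls to the robot, and variables do not carry over. Pictures are saved under pics/ and viewed, at most 14 in all, crops included, and the job is handed in when it is done.

```bash
mkdir -p pics; cat > h.py <<'E'
import numpy as np, cv2
from rig import sense, capture, find_in, place_of
def w2c(c,p):
    q=c["camera_from_world"]@np.r_[p,1]; return np.array([c["cx"]+c["fx"]*q[0]/-q[2], c["cy"]+c["fy"]*-q[1]/-q[2]])
def ray_z(c,px,z):
    "world point on pixel ray at height z"
    M=np.linalg.inv(c["camera_from_world"]); d=np.array([(px[0]-c["cx"])/c["fx"],-(px[1]-c["cy"])/c["fy"],-1])
    o=M[:3,3]; d=M[:3,:3]@d; return o+d*(z-o[2])/d[2]
def cloud(c):
    v,u=np.mgrid[0:400,0:640]; D=c["depth"]; P=np.stack([(u-c["cx"])/c["fx"]*D,-(v-c["cy"])/c["fy"]*D,-D,np.ones_like(D)],-1)
    W=(P@np.linalg.inv(c["camera_from_world"]).T)[...,:3]; W[D==0]=np.nan; return W
def save(c,n): cv2.imwrite("pics/"+n,c["color"][...,::-1])
E
python3 - <<'E'
from h import *
s=sense(); print(s)
for cam in("top","scene"):
    c=capture(cam); save(c,cam+"0.png"); np.savez(cam+"0.npz",**c)
    print(cam,c["fx"],np.linalg.inv(c["camera_from_world"])[:3].round(2).tolist(),[k for k in c])
    for q,z in dict(spindle=35,large_lap=0,spacer=0,small_lap=0,cap=0,polish_jar=0,loupe=0,dop_vee=0).items():
        for r in place_of(q,cam)[:4]: print(q,r["conf"],np.round(r["centre"]),ray_z(c,r["centre"],z).round(1)[:2])
E
```

```text
{'time_s': 0.0, 'joints': array([-1.34339417e+00,  3.13462155e-01,  1.49843766e+00, -2.68970811e-05,
        1.33105537e+00, -2.23422736e-01]), 'dq': array([-0.00022495, -0.00164147, -0.00084763, -0.0001025 ,  0.00058464,
       -0.00086451]), 'tau': array([-1.18155749e-03, -4.12270439e+01, -2.59742814e+01, -2.34038289e-04,
        4.19832679e-03, -9.98106600e-06]), 'eef_pos': array([ 228.65602541, -472.28782318,  230.72866087]), 'ee_rot': array([-6.81235564e-04,  9.74701062e-01,  2.23511465e-01, -1.44172179e-05]), 'force': array([ 0.23608291,  0.64841337, -0.59931579]), 'wrist_torque': array([ 0.00173381, -0.01713702,  0.02443353]), 'grip_force': 0.0, 'grip_width': 1.00067829134542}
top 382.1525893014727 [[0.06, 0.98, -0.21, 326.78], [-1.0, 0.06, -0.02, -39.62], [-0.01, 0.21, 0.98, 954.08]] ['color', 'depth', 'fx', 'fy', 'cx', 'cy', 'camera_from_world']
spindle 0.87 [242. 139.] [641.4 187.9]
large_lap 0.93 [348. 224.] [447.4 -91.9]
spacer 0.64 [276. 210.] [470.6  89.7]
small_lap 0.65 [198. 214.] [449.5 287.1]
cap 0.6 [455. 238.] [ 426.3 -358.2]
cap 0.54 [426. 219.] [ 470.3 -286.5]
c
[... 230 characters left out ...]
 -0.57, 0.45, 1020.68], [0.73, 0.52, -0.44, -490.92], [0.02, 0.63, 0.77, 890.17]] ['color', 'depth', 'fx', 'fy', 'cx', 'cy', 'camera_from_world']
spindle 0.88 [404. 188.] [642.6 175.7]
large_lap 0.6 [263. 209.] [446.2 -88.5]
large_lap 0.52 [373. 131.] [439.2 296.3]
spacer 0.68 [328. 177.] [476.5  91.5]
small_lap 0.63 [375. 132.] [445.4 296.3]
cap 0.74 [199. 270.] [ 480.7 -291.5]
cap 0.7 [178. 245.] [ 398.7 -290.1]
cap 0.69 [160. 274.] [ 433.7 -357.1]
cap 0.39 [292. 193.] [457.   -8.1]
polish_jar 0.74 [313. 265.] [ 633.9 -107.7]
polish_jar 0.56 [219. 228.] [ 420.2 -196.7]
loupe 0.67 [348. 150.] [446.9 194.2]
loupe 0.48 [405. 190.] [632.4 200.3]
dop_vee 0.78 [296. 192.] [ 4.599e+02 -4.000e-01]
```

View pics/top0.png

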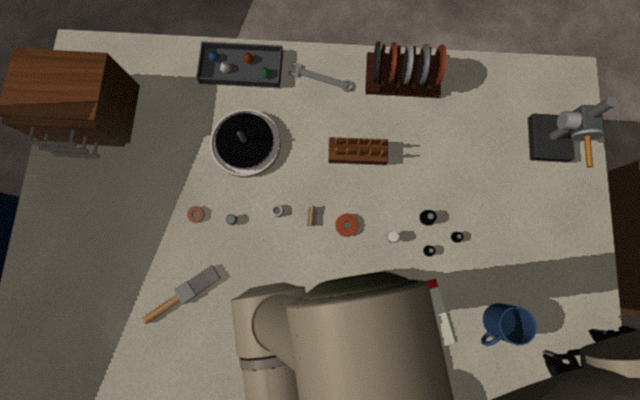

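View pics/scene0.png

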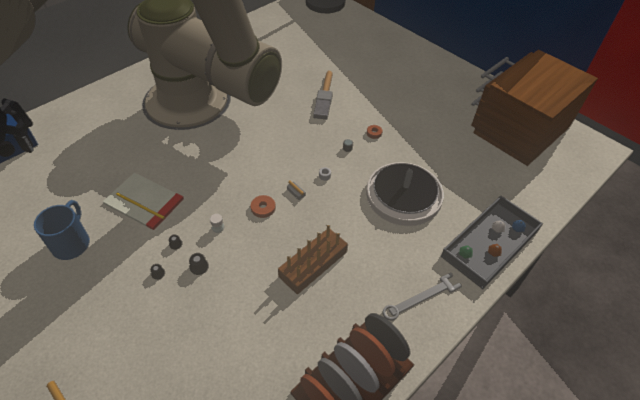

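The top picture shows the spindle at about (242,139), large lap (347,225), small lap (196,214), spacer (278,211), loupe (232,219), vee (314,215), jar (393,237) and three black caps at (428,217), (430,250) and (457,237). The first of those caps is the largest. Next I measure them all from depth.

```bash
cat > meas.py <<'E'
from h import *
def meas(W,xy,r=32,zmin=4,zmax=200):
    m=(np.hypot(W[...,0]-xy[0],W[...,1]-xy[1])<r)&(W[...,2]>zmin)&(W[...,2]<zmax); P=W[m]
    if len(P)<4: return None
    zt=np.percentile(P[:,2],90); T=P[P[:,2]>zt-4]
    (cx,cy),rad=cv2.minEnclosingCircle(P[:,:2].astype(np.float32)); (tx,ty),tr=cv2.minEnclosingCircle(T[:,:2].astype(np.float32))
    return dict(n=len(P),ztop=round(float(zt),1),all=(round(cx,1),round(cy,1),round(2*rad,1)),top=(round(tx,1),round(ty,1),round(2*tr,1)),med=np.median(T,0).round(1)[:2].tolist())
E
python3 - <<'E'
from meas import *
for cam in("top","scene"):
    c=dict(np.load(cam+"0.npz")); W=cloud(c); print(cam,"bench z",np.nanmedian(W[235:260,250:300,2]) if cam=="top" else np.nanmedian(W[280:300,230:260,2]))
    for n,xy in dict(large=(447,-90),spacer=(473,90),small=(447,292),capA=(475,-289),capB=(395,-294),capC=(430,-357),jar=(419,-198),loupe=(447,194),vee=(461,0)).items(): print(n,meas(W,xy,38 if n=="large" else 30))
    print("spindle",meas(W,(642,182),25,50), "turntable",meas(W,(642,182),100,28,45))
    print("rack",meas(W,(620,-110),110,15))
E
python3 - <<'E'
import cv2,numpy as np
a=np.load("scene0.npz")["color"][...,::-1]; b=np.load("top0.npz")["color"][...,::-1]
A=cv2.resize(a[220:290,140:220],(400,350),interpolation=cv2.INTER_CUBIC);B=cv2.resize(b[190:260,400:480],(400,350),interpolation=cv2.INTER_CUBIC)
cv2.imwrite("pics/caps.png",np.hstack([A,B]))
E
```

```text
top bench z 1.0644847106555062
large {'n': 397, 'ztop': 17.0, 'all': (446.5, -90.3, 73.7), 'top': (442.1, -87.3, 57.3), 'med': [442.5, -86.2]}
spacer {'n': 113, 'ztop': 20.7, 'all': (471.8, 90.6, 56.1), 'top': (466.8, 87.7, 29.7), 'med': [466.0, 86.9]}
small {'n': 212, 'ztop': 17.0, 'all': (448.5, 290.8, 57.8), 'top': (446.1, 289.9, 41.1), 'med': [446.8, 289.9]}
capA {'n': 215, 'ztop': 34.3, 'all': (471.9, -292.8, 50.5), 'top': (473.6, -287.1, 32.0), 'med': [473.3, -286.6]}
capB {'n': 114, 'ztop': 24.8, 'all': (393.8, -294.0, 57.7), 'top': (391.6, -291.2, 22.2), 'med': [391.8, -291.3]}
capC {'n': 117, 'ztop': 24.7, 'all': (429.6, -357.2, 54.5), 'top': (429.5, -359.0, 22.4), 'med': [429.5, -358.6]}
jar {'n': 135, 'ztop': 40.3, 'all': (420.2, -197.4, 54.2), 'top': (419.0, -198.8, 26.8), 'med': [418.9, -198.6]}
loupe {'n': 110, 'ztop': 25.5, 'all': (448.5, 193.8, 56.1), 'top': (437.6, 197.3, 25.2), 'med': [437.4, 197.1]}
vee {'n': 188, 'ztop': 23.1, 'all': (461.4, 0.3, 58.4), 'top': (459.2, 0.6, 48.3), 'med': [457.5, 0.1]}
spindle {'n': 56, 'ztop': 92.2, 'all': (638.1, 182.9, 13.8), 'to
[... 974 characters left out ...]
d': [432.6, -359.3]}
jar {'n': 206, 'ztop': 39.1, 'all': (417.8, -205.3, 42.4), 'top': (421.6, -198.5, 28.4), 'med': [421.3, -199.5]}
loupe {'n': 108, 'ztop': 23.9, 'all': (444.4, 199.5, 54.0), 'top': (439.6, 196.1, 27.6), 'med': [440.9, 196.3]}
vee {'n': 195, 'ztop': 22.1, 'all': (461.4, 1.8, 55.4), 'top': (461.4, -0.1, 50.1), 'med': [461.7, -1.1]}
spindle {'n': 89, 'ztop': 87.2, 'all': (641.6, 182.9, 15.4), 'top': (640.8, 182.8, 11.5), 'med': [641.7, 181.7]} turntable {'n': 2441, 'ztop': 37.1, 'all': (640.1, 182.5, 153.0), 'top': (641.1, 182.8, 152.0), 'med': [645.1, 177.5]}
rack {'n': 2121, 'ztop': 58.5, 'all': (634.7, -107.0, 158.0), 'top': (633.6, -106.5, 123.8), 'med': [644.3, -108.1]}
```

View pics/caps.png

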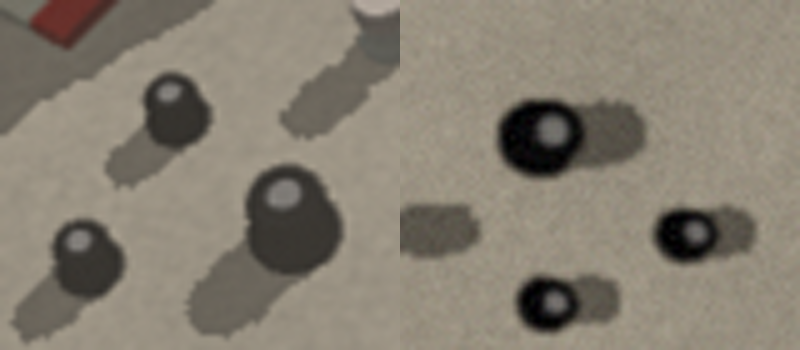

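Cap A (top at z≈32, 32 mm grip) at about (475,-288) is the one meant. The other two are only about 24 mm tall. First I turn the tool so that its y lies along world x, which makes tx = +Y, ty = +X and tz = -Z, and then go above the large lap.

```bash
python3 -m jog '[{"az":-0.186,"jaw":-1},{"az":-0.186,"jaw":-1},{"az":-0.186,"jaw":-1},{"az":-0.186,"jaw":-1},{"az":-0.186,"jaw":-1}]' 40
python3 -m jog '[{"az":-0.186,"jaw":-1},{"tx":38,"ty":21,"jaw":-1},{"tx":38,"ty":21,"jaw":-1},{"tx":38,"ty":21,"jaw":-1},{"tx":38,"ty":21,"jaw":-1}]'
python3 -m jog '[{"tx":38,"ty":21,"jaw":-1},{"tx":38,"ty":21,"jaw":-1},{"tx":38,"ty":21,"jaw":-1},{"tx":38,"ty":21,"jaw":-1},{"tx":38,"ty":21,"jaw":-1}]'
python3 -m jog '[{"tx":38,"ty":21,"tz":20,"jaw":-1},{"tz":40,"jaw":-1},{"tz":30,"jaw":-1},{"jaw":-1},{"jaw":-1}]'
```

```text
schema error: expected keys tx, ty, tz, ax, ay, az, jaw
schema error: expected keys tx, ty, tz, ax, ay, az, jaw
schema error: expected keys tx, ty, tz, ax, ay, az, jaw
schema error: expected keys tx, ty, tz, ax, ay, az, jaw
```

```bash
python3 -m jog '[{"tx":0,"ty":0,"tz":0,"ax":0,"ay":0,"az":-0.186,"jaw":-1},{"tx":0,"ty":0,"tz":0,"ax":0,"ay":0,"az":-0.186,"jaw":-1},{"tx":0,"ty":0,"tz":0,"ax":0,"ay":0,"az":-0.186,"jaw":-1},{"tx":0,"ty":0,"tz":0,"ax":0,"ay":0,"az":-0.186,"jaw":-1},{"tx":0,"ty":0,"tz":0,"ax":0,"ay":0,"az":-0.186,"jaw":-1}]' 40
python3 -m jog '[{"tx":0,"ty":0,"tz":0,"ax":0,"ay":0,"az":-0.186,"jaw":-1},{"tx":0,"ty":0,"tz":0,"ax":0,"ay":0,"az":0,"jaw":-1},{"tx":0,"ty":0,"tz":0,"ax":0,"ay":0,"az":0,"jaw":-1}]'
python3 -c "from rig import sense; s=sense(); print(s['ee_rot'],s['joints'])"
```

```text
time_s: 1.52
eef_pos: [228.7, -472.6, 231.3]
ee_rot: [-0.0, 0.769, 0.639, 0.0]
force: [-0.1, -0.1, -0.0]
grip_width: 1.001
grip_force: 0.0
time_s: 1.9
eef_pos: [228.7, -472.6, 231.3]
ee_rot: [0.0, 0.71, 0.704, -0.0]
force: [0.3, -0.9, 0.0]
grip_width: 0.997
grip_force: 0.0
[ 1.49190924e-05  7.09789393e-01  7.04413953e-01 -1.22994491e-05] [-1.34341123e+00  3.12870829e-01  1.49771937e+00 -5.36740362e-06
  1.33096414e+00 -1.33580791e+00]
```

```bash
python3 -m jog '[{"tx":38,"ty":21,"tz":0,"ax":0,"ay":0,"az":0,"jaw":-1},{"tx":38,"ty":21,"tz":0,"ax":0,"ay":0,"az":0,"jaw":-1},{"tx":38,"ty":21,"tz":0,"ax":0,"ay":0,"az":0,"jaw":-1},{"tx":38,"ty":21,"tz":0,"ax":0,"ay":0,"az":0,"jaw":-1},{"tx":38,"ty":21,"tz":0,"ax":0,"ay":0,"az":0,"jaw":-1}]'
python3 -m jog '[{"tx":38,"ty":21,"tz":0,"ax":0,"ay":0,"az":0,"jaw":-1},{"tx":38,"ty":21,"tz":0,"ax":0,"ay":0,"az":0,"jaw":-1},{"tx":38,"ty":21,"tz":0,"ax":0,"ay":0,"az":0,"jaw":-1},{"tx":38,"ty":21,"tz":0,"ax":0,"ay":0,"az":0,"jaw":-1},{"tx":38,"ty":21,"tz":0,"ax":0,"ay":0,"az":0,"jaw":-1}]'
python3 -m jog '[{"tx":5,"ty":5,"tz":40,"ax":0,"ay":0,"az":0,"jaw":-0.7},{"tx":0,"ty":0,"tz":40,"ax":0,"ay":0,"az":0,"jaw":-0.7},{"tx":0,"ty":0,"tz":40,"ax":0,"ay":0,"az":0,"jaw":-0.7},{"tx":0,"ty":0,"tz":0,"ax":0,"ay":0,"az":0,"jaw":-0.7},{"tx":0,"ty":0,"tz":0,"ax":0,"ay":0,"az":0,"jaw":-0.7}]'
python3 - <<'E'
from h import *
c=capture("scene"); s=sense(); p=s["eef_pos"]; W=cloud(c)
u=w2c(c,p); print(p,u, s["grip_width"])
m=(abs(W[...,0]-p[0])<70)&(abs(W[...,1]-p[1])<14)&(W[...,2]>40)&(W[...,2]<260); P=W[m]
for lo in range(90,170,4):
    q=P[(P[:,2]>lo)&(P[:,2]<lo+4)]
    if len(q): print(lo,len(q),np.sort(q[:,0]-p[0]).round()[[0,len(q)//2,-1]])
r=np.round(u).astype(int); im=c["color"][max(0,r[1]-75):r[1]+75,max(0,r[0]-100):r[0]+100,::-1]
cv2.imwrite("pics/grip1.png",cv2.resize(im,None,fx=3,fy=3))
E
```

```text
time_s: 2.52
eef_pos: [335.0, -281.7, 231.4]
ee_rot: [0.0, 0.71, 0.705, 0.0]
force: [0.5, 0.0, 0.3]
grip_width: 1.002
grip_force: 0.0
time_s: 3.15
eef_pos: [440.8, -92.1, 231.5]
ee_rot: [0.0, 0.71, 0.705, 0.0]
force: [0.1, -0.6, -1.4]
grip_width: 1.001
grip_force: 0.0
time_s: 3.78
eef_pos: [446.0, -88.8, 112.8]
ee_rot: [0.001, 0.709, 0.705, 0.0]
force: [0.4, -0.1, -0.4]
grip_width: 0.854
grip_force: 0.0
[446.16751783 -88.88190979 112.99914062] [259.8552414  176.25158433] 0.8489516541221349
118 2 [-39.  41.  41.]
122 9 [-39. -37.  43.]
126 25 [-43. -36.  47.]
130 28 [-43.  40.  50.]
134 26 [-44.  38.  50.]
138 22 [-49. -36.  51.]
142 32 [-41. -36.  51.]
146 22 [-40.  36.  50.]
150 22 [-43. -36.  49.]
154 24 [-42. -36.  49.]
158 16 [-45. -37.  48.]
162 16 [-50. -39.  48.]
166 21 [-63.  35.  65.]
```

View pics/grip1.png

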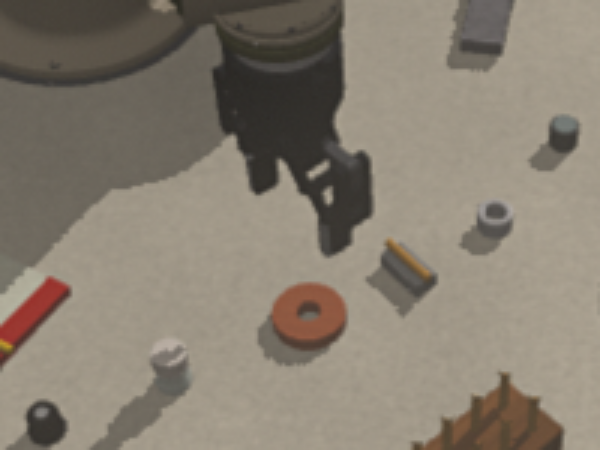

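The tips show at about (335,250) in the crop, roughly 9 mm above the TCP at this opening, and the lap is directly below with the jaws clear of its neighbours. I descend and grip.

```bash
python3 -m jog '[{"tx":1,"ty":-2,"tz":30,"ax":0,"ay":0,"az":0,"jaw":-0.7},{"tx":0,"ty":0,"tz":40,"ax":0,"ay":0,"az":0,"jaw":-0.7},{"tx":0,"ty":0,"tz":25,"ax":0,"ay":0,"az":0,"jaw":-0.7},{"tx":0,"ty":0,"tz":15,"ax":0,"ay":0,"az":0,"jaw":-0.7},{"tx":0,"ty":0,"tz":5,"ax":0,"ay":0,"az":0,"jaw":-0.7}]'
python3 -m jog '[{"tx":0,"ty":0,"tz":0,"ax":0,"ay":0,"az":0,"jaw":-0.2},{"tx":0,"ty":0,"tz":0,"ax":0,"ay":0,"az":0,"jaw":-0.1},{"tx":0,"ty":0,"tz":0,"ax":0,"ay":0,"az":0,"jaw":0.2},{"tx":0,"ty":0,"tz":0,"ax":0,"ay":0,"az":0,"jaw":0.2},{"tx":0,"ty":0,"tz":0,"ax":0,"ay":0,"az":0,"jaw":0.2}]' 60
```

```text
time_s: 4.45
eef_pos: [443.7, -87.7, -3.4]
ee_rot: [0.0, 0.709, 0.706, 0.0]
force: [0.0, -0.2, 0.4]
grip_width: 0.845
grip_force: 0.0
time_s: 5.08
eef_pos: [443.8, -87.7, -2.3]
ee_rot: [0.001, 0.709, 0.706, 0.0]
force: [-1.9, 0.9, 6.8]
grip_width: 0.66
grip_force: 62.0
```

```bash
python3 -m jog '[{"tx":0,"ty":0,"tz":-15,"ax":0,"ay":0,"az":0,"jaw":0.2},{"tx":0,"ty":0,"tz":-40,"ax":0,"ay":0,"az":0,"jaw":0.2},{"tx":0,"ty":0,"tz":-40,"ax":0,"ay":0,"az":0,"jaw":0.2},{"tx":0,"ty":0,"tz":-35,"ax":0,"ay":0,"az":0,"jaw":0.2},{"tx":13,"ty":10,"tz":0,"ax":0,"ay":0,"az":0,"jaw":0.2}]'
python3 -m jog '[{"tx":26,"ty":19,"tz":0,"ax":0,"ay":0,"az":0,"jaw":0.2},{"tx":30,"ty":20,"tz":0,"ax":0,"ay":0,"az":0,"jaw":0.2},{"tx":30,"ty":20,"tz":0,"ax":0,"ay":0,"az":0,"jaw":0.2},{"tx":30,"ty":20,"tz":0,"ax":0,"ay":0,"az":0,"jaw":0.2},{"tx":30,"ty":20,"tz":0,"ax":0,"ay":0,"az":0,"jaw":0.2}]'
python3 -m jog '[{"tx":30,"ty":20,"tz":0,"ax":0,"ay":0,"az":0,"jaw":0.2},{"tx":30,"ty":20,"tz":0,"ax":0,"ay":0,"az":0,"jaw":0.2},{"tx":22,"ty":19,"tz":0,"ax":0,"ay":0,"az":0,"jaw":0.2},{"tx":0,"ty":0,"tz":0,"ax":0,"ay":0,"az":0,"jaw":0.2},{"tx":0,"ty":0,"tz":0,"ax":0,"ay":0,"az":0,"jaw":0.2}]'
python3 - <<'E'
from meas import *
c=capture("scene"); save(c,"a.png"); p=sense()["eef_pos"]; print(p)
r=np.round(w2c(c,p)).astype(int); print(r)
im=c["color"][max(0,r[1]-70):r[1]+80,max(0,r[0]-100):r[0]+100,::-1]
cv2.imwrite("pics/over1.png",cv2.resize(im,None,fx=3,fy=3))
W=cloud(c); col=c["color"].astype(int); m=(col[...,0]>1.4*col[...,2])&(np.hypot(W[...,0]-p[0],W[...,1]-p[1])<50)&(W[...,2]>100); P=W[m]
print(m.sum(),P.min(0),P.max(0))
E
```

```text
time_s: 5.7
eef_pos: [454.6, -75.0, 129.4]
ee_rot: [0.003, 0.709, 0.705, 0.001]
force: [-0.0, 0.4, -3.3]
grip_width: 0.659
grip_force: 65.0
time_s: 6.32
eef_pos: [553.0, 73.1, 125.3]
ee_rot: [-0.001, 0.708, 0.706, -0.001]
force: [-0.3, 0.3, -2.6]
grip_width: 0.659
grip_force: 65.0
time_s: 6.95
eef_pos: [611.5, 153.0, 125.3]
ee_rot: [-0.001, 0.708, 0.706, -0.001]
force: [0.4, -0.3, -2.4]
grip_width: 0.657
grip_force: 65.1
[611.59263442 152.69197582 125.71925669]
[393 159]
418 [580.79936622 123.82045189 127.5076464 ] [640.02133307 180.53614138 191.70507913]
```

View pics/over1.png

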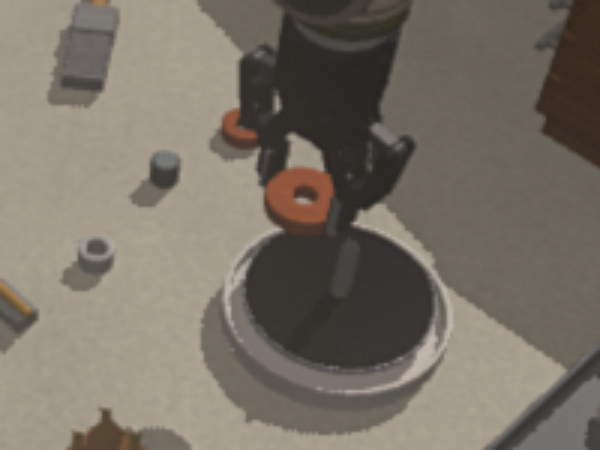

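The lap is gripped level and centred in the hand at (300,195) in the crop, and the spindle's nose is at (347,240), still about 30 mm off in x and y because the fast rows were cut short. I move over the spindle and start down.

```bash
python3 -m jog '[{"tx":12,"ty":11,"tz":0,"ax":0,"ay":0,"az":0,"jaw":0.2},{"tx":12,"ty":11,"tz":0,"ax":0,"ay":0,"az":0,"jaw":0.2},{"tx":6,"ty":6.5,"tz":0,"ax":0,"ay":0,"az":0,"jaw":0.2},{"tx":0,"ty":0,"tz":15,"ax":0,"ay":0,"az":0,"jaw":0.2},{"tx":0,"ty":0,"tz":10,"ax":0,"ay":0,"az":0,"jaw":0.2}]'
python3 -m jog '[{"tx":0,"ty":0,"tz":0,"ax":0,"ay":0,"az":0,"jaw":0.2},{"tx":0,"ty":0,"tz":0,"ax":0,"ay":0,"az":0,"jaw":0.2}]'
python3 - <<'E'
from meas import *
p=sense()["eef_pos"]; print(p)
t=[]
for cam in("scene","top"):
    c=capture(cam); r=np.round(w2c(c,p)).astype(int); print(r)
    t.append(cv2.resize(c["color"][max(0,r[1]-40):r[1]+40,max(0,r[0]-40):r[0]+40,::-1],(400,400),interpolation=cv2.INTER_CUBIC))
cv2.imwrite("pics/over2.png",np.hstack(t))
E
```

```text
time_s: 7.62
eef_pos: [640.0, 182.2, 99.5]
ee_rot: [-0.001, 0.709, 0.706, -0.001]
force: [0.3, -0.0, -2.4]
grip_width: 0.658
grip_force: 65.1
time_s: 7.88
eef_pos: [640.9, 182.6, 101.6]
ee_rot: [0.0, 0.709, 0.706, 0.0]
force: [0.7, 0.1, -2.7]
grip_width: 0.654
grip_force: 65.0
[640.90571754 182.62395263 101.55597364]
[411 167]
[238 130]
```

View pics/over2.png

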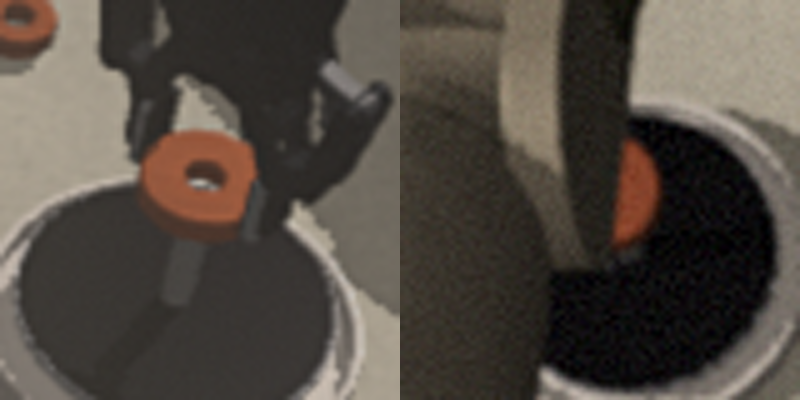

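The lap sits right above the spindle, with the bright nose showing through its hole at (205,178). I descend in small steps and watch the force.

```bash
python3 -m jog '[{"tx":0,"ty":-0.5,"tz":6,"ax":0,"ay":0,"az":0,"jaw":0.2},{"tx":0,"ty":0,"tz":6,"ax":0,"ay":0,"az":0,"jaw":0.2},{"tx":0,"ty":0,"tz":6,"ax":0,"ay":0,"az":0,"jaw":0.2}]'
python3 -m jog '[{"tx":0,"ty":0,"tz":5,"ax":0,"ay":0,"az":0,"jaw":0.2},{"tx":0,"ty":0,"tz":5,"ax":0,"ay":0,"az":0,"jaw":0.2},{"tx":0,"ty":0,"tz":0,"ax":0,"ay":0,"az":0,"jaw":0.2}]'
```

```text
time_s: 8.35
eef_pos: [640.2, 182.8, 82.7]
ee_rot: [-0.0, 0.708, 0.706, -0.0]
force: [0.4, -0.4, -3.2]
grip_width: 0.654
grip_force: 65.1
time_s: 8.72
eef_pos: [640.1, 182.8, 72.8]
ee_rot: [-0.0, 0.709, 0.706, -0.0]
force: [-0.2, -1.1, -3.4]
grip_width: 0.658
grip_force: 65.1
```

```bash
python3 -m jog '[{"tx":0,"ty":0,"tz":10,"ax":0,"ay":0,"az":0,"jaw":0.2},{"tx":0,"ty":0,"tz":10,"ax":0,"ay":0,"az":0,"jaw":0.2},{"tx":0,"ty":0,"tz":10,"ax":0,"ay":0,"az":0,"jaw":0.2},{"tx":0,"ty":0,"tz":5,"ax":0,"ay":0,"az":0,"jaw":0.2},{"tx":0,"ty":0,"tz":2,"ax":0,"ay":0,"az":0,"jaw":0.2}]'
python3 -m jog '[{"tx":0,"ty":0,"tz":1.5,"ax":0,"ay":0,"az":0,"jaw":0.2},{"tx":0,"ty":0,"tz":1.5,"ax":0,"ay":0,"az":0,"jaw":0.2},{"tx":0,"ty":0,"tz":0,"ax":0,"ay":0,"az":0,"jaw":0.2}]'
```

```text
time_s: 9.35
eef_pos: [640.3, 182.8, 35.9]
ee_rot: [-0.0, 0.709, 0.706, -0.0]
force: [-1.0, 0.1, -2.6]
grip_width: 0.653
grip_force: 65.1
time_s: 9.72
eef_pos: [640.4, 182.8, 33.3]
ee_rot: [0.0, 0.709, 0.706, 0.0]
force: [0.4, -0.7, -2.8]
grip_width: 0.655
grip_force: 65.1
```

```bash
python3 -m jog '[{"tx":0,"ty":0,"tz":1,"ax":0,"ay":0,"az":0,"jaw":0.2},{"tx":0,"ty":0,"tz":0,"ax":0,"ay":0,"az":0,"jaw":0.2}]'
python3 -m jog '[{"tx":0,"ty":0,"tz":0,"ax":0,"ay":0,"az":0,"jaw":-0.5},{"tx":0,"ty":0,"tz":0,"ax":0,"ay":0,"az":0,"jaw":-0.8},{"tx":0,"ty":0,"tz":0,"ax":0,"ay":0,"az":0,"jaw":-0.8},{"tx":0,"ty":0,"tz":0,"ax":0,"ay":0,"az":0,"jaw":-0.8}]'
```

```text
time_s: 9.98
eef_pos: [640.5, 182.8, 32.8]
ee_rot: [0.0, 0.709, 0.706, 0.0]
force: [-2.0, -0.3, 2.3]
grip_width: 0.655
grip_force: 65.4
time_s: 10.48
eef_pos: [640.4, 182.8, 32.3]
ee_rot: [0.0, 0.709, 0.706, 0.0]
force: [0.1, -0.4, -0.5]
grip_width: 0.901
grip_force: 0.0
```

```bash
python3 -m jog '[{"tx":0,"ty":0,"tz":-15,"ax":0,"ay":0,"az":0,"jaw":-0.8},{"tx":0,"ty":0,"tz":-25,"ax":0,"ay":0,"az":0,"jaw":-0.8},{"tx":0,"ty":0,"tz":-25,"ax":0,"ay":0,"az":0,"jaw":-0.8},{"tx":0,"ty":0,"tz":-25,"ax":0,"ay":0,"az":0,"jaw":-0.8},{"tx":0,"ty":0,"tz":-10,"ax":0,"ay":0,"az":0,"jaw":-0.8}]'
python3 -m jog '[{"tx":-10.5,"ty":-19,"tz":0,"ax":0,"ay":0,"az":0,"jaw":-0.2},{"tx":-10.5,"ty":-19,"tz":0,"ax":0,"ay":0,"az":0,"jaw":-0.2},{"tx":-10.5,"ty":-19,"tz":0,"ax":0,"ay":0,"az":0,"jaw":-0.2},{"tx":-10.5,"ty":-19,"tz":0,"ax":0,"ay":0,"az":0,"jaw":-0.2},{"tx":-10.5,"ty":-19,"tz":0,"ax":0,"ay":0,"az":0,"jaw":-0.2}]'
python3 -m jog '[{"tx":-10.5,"ty":-19,"tz":0,"ax":0,"ay":0,"az":0,"jaw":-0.2},{"tx":-10.5,"ty":-19,"tz":0,"ax":0,"ay":0,"az":0,"jaw":-0.2},{"tx":-10.5,"ty":-19,"tz":0,"ax":0,"ay":0,"az":0,"jaw":-0.2},{"tx":-10.5,"ty":-19,"tz":0,"ax":0,"ay":0,"az":0,"jaw":-0.2},{"tx":0,"ty":0,"tz":30,"ax":0,"ay":0,"az":0,"jaw":-0.2}]'
python3 -m jog '[{"tx":0,"ty":0,"tz":30,"ax":0,"ay":0,"az":0,"jaw":-0.2},{"tx":0,"ty":0,"tz":0,"ax":0,"ay":0,"az":0,"jaw":-0.2}]'
python3 - <<'E'
from meas import *
t=[]
for cam in("scene","top"):
    c=capture(cam); W=cloud(c); print(cam,"lap",meas(W,(640,183),60,38,65),"tip",meas(W,(640,183),14,60,130), "spacer", meas(W,(468,87.5),24,8,30))
    t.append(c["color"][...,::-1])
s,tp=t
cv2.imwrite("pics/lap1.png",np.hstack([cv2.resize(s[140:240,350:460],(440,400)),cv2.resize(tp[90:190,195:285],(360,400))]))
E
```

```text
time_s: 11.1
eef_pos: [641.0, 182.9, 134.8]
ee_rot: [0.001, 0.709, 0.706, 0.001]
force: [-0.3, 0.2, 0.2]
grip_width: 0.899
grip_force: 0.0
time_s: 11.72
eef_pos: [544.3, 130.4, 132.2]
ee_rot: [-0.0, 0.709, 0.706, -0.0]
force: [0.2, 1.0, -0.9]
grip_width: 0.598
grip_force: 0.0
time_s: 12.35
eef_pos: [469.2, 88.5, 103.5]
ee_rot: [0.001, 0.709, 0.705, 0.001]
force: [-0.3, -0.4, 0.2]
grip_width: 0.6
grip_force: 0.0
time_s: 12.6
eef_pos: [467.8, 89.0, 71.0]
ee_rot: [-0.001, 0.709, 0.706, -0.001]
force: [0.3, -0.2, 0.1]
grip_width: 0.599
grip_force: 0.0
scene lap {'n': 442, 'ztop': 51.5, 'all': (640.6, 181.9, 115.6), 'top': (640.4, 182.0, 58.7), 'med': [643.5, 178.6]} tip {'n': 70, 'ztop': 89.8, 'all': (641.6, 182.1, 14.3), 'top': (641.7, 180.7, 8.1), 'med': [641.9, 180.7]} spacer {'n': 101, 'ztop': 19.1, 'all': (469.1, 86.1, 31.3), 'top': (469.1, 86.1, 31.3), 'med': [470.3, 86.4]}
top lap {'n': 541, 'ztop': 52.0, 'all': (640.3, 183.2, 118.6), 'top': (637.8, 181.9, 58.4), 'med': [634.8, 179.8]} tip {'n': 47, 'ztop': 91.7, 'all': (638.1, 182.5, 13.5), 'top': (637.5, 183.2, 10.8), 'med': [637.4, 182.3]} spacer None
```

View pics/lap1.png

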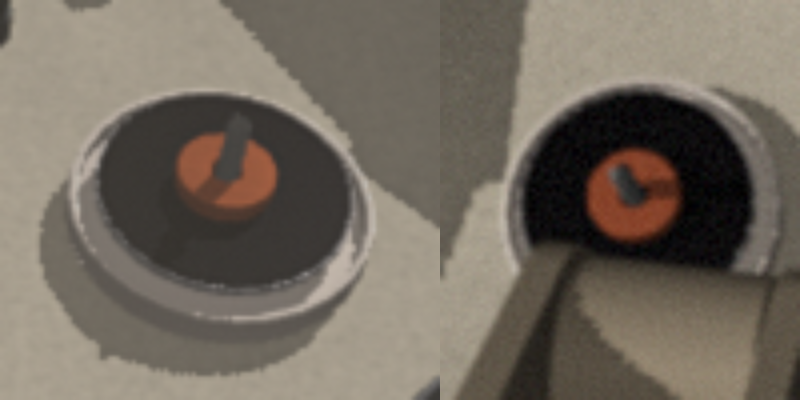

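The large lap is flat on the turntable around the spindle (at (228,175) and (633,195) in the crops). The depth puts its top at about 49–51, which fits. On to the spacer.

```bash
python3 -m jog '[{"tx":-2.2,"ty":0.7,"tz":30,"ax":0,"ay":0,"az":0,"jaw":-0.2},{"tx":0,"ty":0,"tz":25,"ax":0,"ay":0,"az":0,"jaw":-0.2},{"tx":0,"ty":0,"tz":12,"ax":0,"ay":0,"az":0,"jaw":-0.2},{"tx":0,"ty":0,"tz":0,"ax":0,"ay":0,"az":0,"jaw":0},{"tx":0,"ty":0,"tz":0,"ax":0,"ay":0,"az":0,"jaw":0.15}]' 40
python3 -m jog '[{"tx":0,"ty":0,"tz":0,"ax":0,"ay":0,"az":0,"jaw":0.3},{"tx":0,"ty":0,"tz":0,"ax":0,"ay":0,"az":0,"jaw":0.6},{"tx":0,"ty":0,"tz":0,"ax":0,"ay":0,"az":0,"jaw":0.6},{"tx":0,"ty":0,"tz":0,"ax":0,"ay":0,"az":0,"jaw":0.6}]'
```

```text
time_s: 13.32
eef_pos: [470.4, 86.8, 6.3]
ee_rot: [0.001, 0.708, 0.706, 0.001]
force: [1.1, 0.8, -0.3]
grip_width: 0.423
grip_force: 0.0
time_s: 13.82
eef_pos: [470.4, 86.8, 6.5]
ee_rot: [0.001, 0.709, 0.706, 0.001]
force: [-1.9, 0.3, 10.3]
grip_width: 0.331
grip_force: 38.7
```

```bash
python3 -m jog '[{"tx":0,"ty":0,"tz":-15,"ax":0,"ay":0,"az":0,"jaw":0.6},{"tx":0,"ty":0,"tz":-30,"ax":0,"ay":0,"az":0,"jaw":0.6},{"tx":0,"ty":0,"tz":-35,"ax":0,"ay":0,"az":0,"jaw":0.6},{"tx":0,"ty":0,"tz":-33,"ax":0,"ay":0,"az":0,"jaw":0.6},{"tx":5,"ty":9,"tz":0,"ax":0,"ay":0,"az":0,"jaw":0.6}]'
python3 -m jog '[{"tx":10,"ty":18,"tz":0,"ax":0,"ay":0,"az":0,"jaw":0.6},{"tx":10,"ty":18,"tz":0,"ax":0,"ay":0,"az":0,"jaw":0.6},{"tx":10,"ty":18,"tz":0,"ax":0,"ay":0,"az":0,"jaw":0.6},{"tx":10,"ty":18,"tz":0,"ax":0,"ay":0,"az":0,"jaw":0.6},{"tx":10,"ty":18,"tz":0,"ax":0,"ay":0,"az":0,"jaw":0.6}]'
python3 -m jog '[{"tx":10,"ty":18,"tz":0,"ax":0,"ay":0,"az":0,"jaw":0.6},{"tx":10,"ty":18,"tz":0,"ax":0,"ay":0,"az":0,"jaw":0.6},{"tx":10,"ty":18,"tz":0,"ax":0,"ay":0,"az":0,"jaw":0.6},{"tx":10,"ty":16,"tz":0,"ax":0,"ay":0,"az":0,"jaw":0.6},{"tx":0,"ty":0,"tz":0,"ax":0,"ay":0,"az":0,"jaw":0.6}]'
python3 - <<'E'
from meas import *
p=sense()["eef_pos"]; print(p)
t=[]
for cam in("scene","top"):
    c=capture(cam); r=np.round(w2c(c,p)).astype(int); print(r)
    t.append(cv2.resize(c["color"][max(0,r[1]-40):r[1]+40,max(0,r[0]-40):r[0]+40,::-1],(400,400),interpolation=cv2.INTER_CUBIC))
cv2.imwrite("pics/over3.png",np.hstack(t))
E
```

```text
time_s: 14.45
eef_pos: [479.9, 91.7, 121.3]
ee_rot: [0.002, 0.709, 0.706, 0.002]
force: [-0.1, 0.1, -0.4]
grip_width: 0.327
grip_force: 39.6
time_s: 15.08
eef_pos: [569.2, 141.9, 117.6]
ee_rot: [-0.0, 0.708, 0.706, -0.0]
force: [-1.0, -0.1, -0.5]
grip_width: 0.322
grip_force: 39.6
time_s: 15.7
eef_pos: [639.1, 181.6, 117.2]
ee_rot: [-0.0, 0.708, 0.706, -0.0]
force: [-0.4, -0.1, -0.6]
grip_width: 0.328
grip_force: 39.6
[639.08414651 181.60852764 117.15390908]
[411 162]
[237 128]
```

View pics/over3.png

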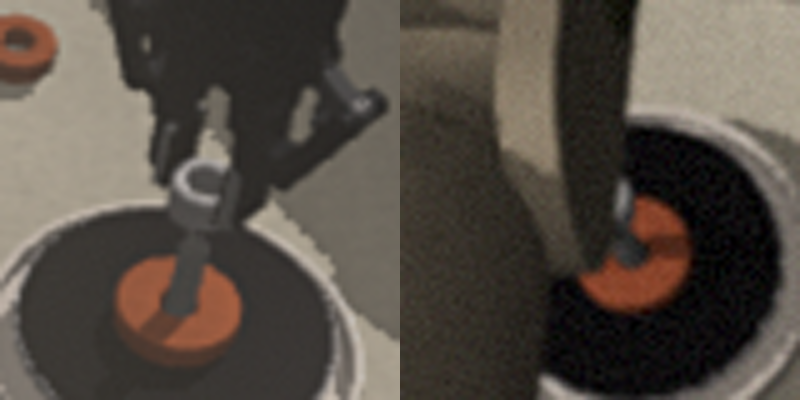

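The spacer, at (203,195) in the crop, is in line above the spindle. I descend.

```bash
python3 -m jog '[{"tx":1.2,"ty":1,"tz":8,"ax":0,"ay":0,"az":0,"jaw":0.6},{"tx":0,"ty":0,"tz":7,"ax":0,"ay":0,"az":0,"jaw":0.6},{"tx":0,"ty":0,"tz":5,"ax":0,"ay":0,"az":0,"jaw":0.6},{"tx":0,"ty":0,"tz":5,"ax":0,"ay":0,"az":0,"jaw":0.6},{"tx":0,"ty":0,"tz":5,"ax":0,"ay":0,"az":0,"jaw":0.6}]'
python3 -m jog '[{"tx":0,"ty":0,"tz":5,"ax":0,"ay":0,"az":0,"jaw":0.6},{"tx":0,"ty":0,"tz":5,"ax":0,"ay":0,"az":0,"jaw":0.6},{"tx":0,"ty":0,"tz":0,"ax":0,"ay":0,"az":0,"jaw":0.6}]'
```

```text
time_s: 16.42
eef_pos: [640.1, 182.3, 88.0]
ee_rot: [0.0, 0.709, 0.706, 0.0]
force: [0.2, 0.3, -0.8]
grip_width: 0.325
grip_force: 39.6
time_s: 16.8
eef_pos: [639.8, 182.3, 77.8]
ee_rot: [-0.0, 0.709, 0.706, -0.0]
force: [-0.3, 0.4, -1.0]
grip_width: 0.328
grip_force: 39.6
```

```bash
python3 -m jog '[{"tx":0.4,"ty":0.3,"tz":8,"ax":0,"ay":0,"az":0,"jaw":0.6},{"tx":0,"ty":0,"tz":7,"ax":0,"ay":0,"az":0,"jaw":0.6},{"tx":0,"ty":0,"tz":4,"ax":0,"ay":0,"az":0,"jaw":0.6},{"tx":0,"ty":0,"tz":2,"ax":0,"ay":0,"az":0,"jaw":0.6},{"tx":0,"ty":0,"tz":0.5,"ax":0,"ay":0,"az":0,"jaw":0.6}]'
python3 -m jog '[{"tx":0,"ty":0,"tz":1,"ax":0,"ay":0,"az":0,"jaw":0.6},{"tx":0,"ty":0,"tz":0,"ax":0,"ay":0,"az":0,"jaw":0.6}]'
```

```text
time_s: 17.42
eef_pos: [640.4, 182.7, 56.8]
ee_rot: [0.0, 0.709, 0.706, 0.0]
force: [-0.2, -0.8, 0.6]
grip_width: 0.332
grip_force: 39.6
time_s: 17.68
eef_pos: [640.4, 182.7, 55.9]
ee_rot: [0.0, 0.709, 0.706, 0.0]
force: [-0.1, -0.3, -0.0]
grip_width: 0.326
grip_force: 39.6
```

```bash
python3 -m jog '[{"tx":0,"ty":0,"tz":1.2,"ax":0,"ay":0,"az":0,"jaw":0.6},{"tx":0,"ty":0,"tz":0,"ax":0,"ay":0,"az":0,"jaw":0.6}]'
python3 -m jog '[{"tx":0,"ty":0,"tz":0,"ax":0,"ay":0,"az":0,"jaw":0},{"tx":0,"ty":0,"tz":0,"ax":0,"ay":0,"az":0,"jaw":-0.3},{"tx":0,"ty":0,"tz":0,"ax":0,"ay":0,"az":0,"jaw":-0.3},{"tx":0,"ty":0,"tz":-5,"ax":0,"ay":0,"az":0,"jaw":-0.3},{"tx":0,"ty":0,"tz":-25,"ax":0,"ay":0,"az":0,"jaw":-0.3}]'
python3 -m jog '[{"tx":0,"ty":0,"tz":-25,"ax":0,"ay":0,"az":0,"jaw":-0.3},{"tx":0,"ty":0,"tz":-25,"ax":0,"ay":0,"az":0,"jaw":-0.4},{"tx":10.7,"ty":-19.3,"tz":0,"ax":0,"ay":0,"az":0,"jaw":-0.4},{"tx":10.7,"ty":-19.3,"tz":0,"ax":0,"ay":0,"az":0,"jaw":-0.4},{"tx":10.7,"ty":-19.3,"tz":0,"ax":0,"ay":0,"az":0,"jaw":-0.4}]'
python3 -m jog '[{"tx":10.7,"ty":-19.3,"tz":0,"ax":0,"ay":0,"az":0,"jaw":-0.4},{"tx":10.7,"ty":-19.3,"tz":0,"ax":0,"ay":0,"az":0,"jaw":-0.4},{"tx":10.7,"ty":-19.3,"tz":0,"ax":0,"ay":0,"az":0,"jaw":-0.4},{"tx":10.7,"ty":-19.3,"tz":0,"ax":0,"ay":0,"az":0,"jaw":-0.4},{"tx":10.7,"ty":-19.3,"tz":0,"ax":0,"ay":0,"az":0,"jaw":-0.4}]'
python3 -m jog '[{"tx":10.7,"ty":-19.3,"tz":0,"ax":0,"ay":0,"az":0,"jaw":-0.4},{"tx":10.7,"ty":-19.3,"tz":0,"ax":0,"ay":0,"az":0,"jaw":-0.4},{"tx":0,"ty":0,"tz":40,"ax":0,"ay":0,"az":0,"jaw":-0.4},{"tx":0,"ty":0,"tz":0,"ax":0,"ay":0,"az":0,"jaw":-0.4}]'
python3 - <<'E'
from meas import *
print(sense()["eef_pos"])
for cam in("scene","top"):
    c=capture(cam); W=cloud(c); print(cam,"stack",meas(W,(640,183),22,38,72),meas(W,(640,183),17,58,78),"small", meas(W,(447,290),28,8,20))
    if cam=="scene": cv2.imwrite("pics/sp1.png",cv2.resize(c["color"][100:220,340:460,::-1],(600,600),interpolation=cv2.INTER_CUBIC))
E
```

```text
time_s: 17.92
eef_pos: [640.5, 182.7, 55.6]
ee_rot: [0.0, 0.709, 0.706, 0.0]
force: [-2.3, -1.4, 5.6]
grip_width: 0.322
grip_force: 40.2
time_s: 18.55
eef_pos: [639.6, 182.6, 83.7]
ee_rot: [-0.001, 0.709, 0.706, -0.001]
force: [-0.1, 0.2, 0.9]
grip_width: 0.648
grip_force: 0.0
time_s: 19.18
eef_pos: [582.0, 215.3, 135.0]
ee_rot: [0.0, 0.709, 0.706, 0.0]
force: [0.0, 0.5, 0.9]
grip_width: 0.698
grip_force: 0.0
time_s: 19.8
eef_pos: [485.8, 269.3, 135.0]
ee_rot: [0.0, 0.709, 0.706, 0.0]
force: [-0.3, -0.0, -0.2]
grip_width: 0.701
grip_force: 0.0
time_s: 20.3
eef_pos: [446.0, 290.3, 92.9]
ee_rot: [-0.001, 0.708, 0.706, -0.002]
force: [-0.5, -0.5, 0.4]
grip_width: 0.703
grip_force: 0.0
[446.00937685 290.30632947  92.89344035]
scene stack {'n': 217, 'ztop': 67.6, 'all': (640.2, 182.5, 43.4), 'top': (640.0, 182.3, 32.0), 'med': [644.3, 178.5]} {'n': 106, 'ztop': 72.1, 'all': (640.0, 182.3, 32.0), 'top': (641.4, 183.7, 24.8), 'med': [644.4, 179.8]} small {'n': 137, 'ztop': 15.5, 'all': (448.9, 288.8, 43.8), 'top': (448.4, 288.3, 43.3), 'med': [450.6, 288.9]}
top stack {'n': 193, 'ztop': 68.5, 'all': (639.9, 183.0, 43.6), 'top': (638.2, 183.6, 30.5), 'med': [633.9, 179.1]} {'n': 88, 'ztop': 70.7, 'all': (638.2, 183.6, 30.5), 'top': (637.7, 183.1, 29.0), 'med': [633.5, 179.2]} small {'n': 192, 'ztop': 17.0, 'all': (446.8, 289.8, 42.4), 'top': (446.1, 290.4, 41.8), 'med': [446.9, 290.2]}
```

View pics/sp1.png

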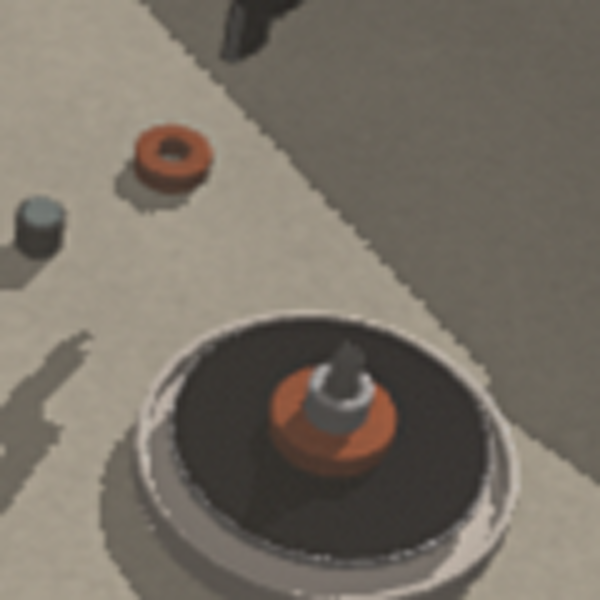

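The spacer is seated on the large lap at (340,400) in the crop, top at about 67. The small lap at (172,158) is free under the jaws.

```bash
python3 -m jog '[{"tx":-0.6,"ty":1,"tz":35,"ax":0,"ay":0,"az":0,"jaw":-0.4},{"tx":0,"ty":0,"tz":30,"ax":0,"ay":0,"az":0,"jaw":-0.4},{"tx":0,"ty":0,"tz":20,"ax":0,"ay":0,"az":0,"jaw":-0.4},{"tx":0,"ty":0,"tz":7,"ax":0,"ay":0,"az":0,"jaw":-0.4},{"tx":0,"ty":0,"tz":0,"ax":0,"ay":0,"az":0,"jaw":-0.2}]'
python3 -m jog '[{"tx":0,"ty":0,"tz":0,"ax":0,"ay":0,"az":0,"jaw":0},{"tx":0,"ty":0,"tz":0,"ax":0,"ay":0,"az":0,"jaw":0.1},{"tx":0,"ty":0,"tz":0,"ax":0,"ay":0,"az":0,"jaw":0.4},{"tx":0,"ty":0,"tz":0,"ax":0,"ay":0,"az":0,"jaw":0.4},{"tx":0,"ty":0,"tz":0,"ax":0,"ay":0,"az":0,"jaw":0.4}]' 50
```

```text
time_s: 21.02
eef_pos: [449.4, 290.1, 3.5]
ee_rot: [0.0, 0.709, 0.706, 0.001]
force: [0.2, 0.3, 0.9]
grip_width: 0.602
grip_force: 0.0
time_s: 21.65
eef_pos: [449.4, 290.1, 4.1]
ee_rot: [0.0, 0.709, 0.706, 0.001]
force: [-1.5, -1.0, 7.4]
grip_width: 0.456
grip_force: 49.3
```

```bash
python3 -m jog '[{"tx":0,"ty":0,"tz":-15,"ax":0,"ay":0,"az":0,"jaw":0.4},{"tx":0,"ty":0,"tz":-30,"ax":0,"ay":0,"az":0,"jaw":0.4},{"tx":0,"ty":0,"tz":-35,"ax":0,"ay":0,"az":0,"jaw":0.4},{"tx":0,"ty":0,"tz":-35,"ax":0,"ay":0,"az":0,"jaw":0.4},{"tx":-5.7,"ty":10,"tz":0,"ax":0,"ay":0,"az":0,"jaw":0.4}]'
python3 -m jog '[{"tx":-10,"ty":18,"tz":0,"ax":0,"ay":0,"az":0,"jaw":0.4},{"tx":-10,"ty":18,"tz":0,"ax":0,"ay":0,"az":0,"jaw":0.4},{"tx":-10,"ty":18,"tz":0,"ax":0,"ay":0,"az":0,"jaw":0.4},{"tx":-10,"ty":18,"tz":0,"ax":0,"ay":0,"az":0,"jaw":0.4},{"tx":-10,"ty":18,"tz":0,"ax":0,"ay":0,"az":0,"jaw":0.4}]'
python3 -m jog '[{"tx":-10,"ty":18,"tz":0,"ax":0,"ay":0,"az":0,"jaw":0.4},{"tx":-10,"ty":18,"tz":0,"ax":0,"ay":0,"az":0,"jaw":0.4},{"tx":-10,"ty":18,"tz":0,"ax":0,"ay":0,"az":0,"jaw":0.4},{"tx":-10,"ty":18,"tz":0,"ax":0,"ay":0,"az":0,"jaw":0.4},{"tx":-10,"ty":18,"tz":0,"ax":0,"ay":0,"az":0,"jaw":0.4}]'
python3 -m jog '[{"tx":0,"ty":0,"tz":0,"ax":0,"ay":0,"az":0,"jaw":0.4}]'
python3 - <<'E'
from meas import *
p=sense()["eef_pos"]; print(p)
c=capture("scene"); W=cloud(c); r=np.round(w2c(c,p)).astype(int)
col=c["color"].astype(int); m=(col[...,0]>1.4*col[...,2])&(np.hypot(W[...,0]-p[0],W[...,1]-p[1])<30)&(W[...,2]>100); P=W[m]
print(m.sum(),P.min(0)-p,P.max(0)-p)
cv2.imwrite("pics/over4.png",cv2.resize(c["color"][r[1]-40:r[1]+40,r[0]-40:r[0]+40,::-1],(400,400),interpolation=cv2.INTER_CUBIC))
E
```

```text
time_s: 22.28
eef_pos: [459.9, 284.8, 121.1]
ee_rot: [0.001, 0.708, 0.706, 0.003]
force: [-0.8, -0.3, -1.6]
grip_width: 0.458
grip_force: 51.1
time_s: 22.9
eef_pos: [549.8, 232.7, 116.9]
ee_rot: [-0.0, 0.709, 0.706, -0.0]
force: [-0.1, -0.1, -1.3]
grip_width: 0.457
grip_force: 51.1
time_s: 23.52
eef_pos: [639.5, 182.1, 116.8]
ee_rot: [-0.0, 0.709, 0.706, -0.0]
force: [-0.5, 1.5, -1.1]
grip_width: 0.461
grip_force: 51.1
time_s: 23.65
eef_pos: [639.3, 181.9, 116.5]
ee_rot: [-0.0, 0.709, 0.705, -0.0]
force: [0.0, 0.8, -1.1]
grip_width: 0.458
grip_force: 51.1
[639.3144786  181.92591631 116.52227173]
222 [-21.56953256 -21.75764036  -5.20206661] [19.25051925 21.67805984 36.87177793]
```

View pics/over4.png

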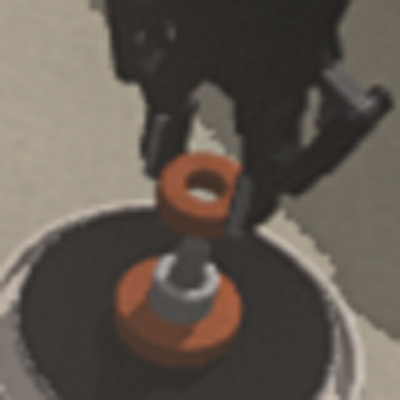

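The small lap, at (200,195) in the crop, hangs level and in line with the spindle. It seats at a TCP z of about 71.

```bash
python3 -m jog '[{"tx":0.9,"ty":1,"tz":10,"ax":0,"ay":0,"az":0,"jaw":0.4},{"tx":0,"ty":0,"tz":6,"ax":0,"ay":0,"az":0,"jaw":0.4},{"tx":0,"ty":0,"tz":5,"ax":0,"ay":0,"az":0,"jaw":0.4},{"tx":0,"ty":0,"tz":5,"ax":0,"ay":0,"az":0,"jaw":0.4},{"tx":0,"ty":0,"tz":5,"ax":0,"ay":0,"az":0,"jaw":0.4}]'
python3 -m jog '[{"tx":0,"ty":0,"tz":4,"ax":0,"ay":0,"az":0,"jaw":0.4},{"tx":0,"ty":0,"tz":0,"ax":0,"ay":0,"az":0,"jaw":0.4}]'
python3 -m jog '[{"tx":0,"ty":0,"tz":4,"ax":0,"ay":0,"az":0,"jaw":0.4},{"tx":0,"ty":0,"tz":4,"ax":0,"ay":0,"az":0,"jaw":0.4},{"tx":0,"ty":0,"tz":1.5,"ax":0,"ay":0,"az":0,"jaw":0.4},{"tx":0,"ty":0,"tz":0,"ax":0,"ay":0,"az":0,"jaw":0.4}]'
```

```text
time_s: 24.32
eef_pos: [639.4, 184.3, 86.4]
ee_rot: [0.0, 0.708, 0.706, 0.0]
force: [0.4, -0.8, -1.2]
grip_width: 0.457
grip_force: 51.1
time_s: 24.58
eef_pos: [639.3, 184.2, 82.3]
ee_rot: [-0.0, 0.709, 0.706, -0.0]
force: [0.2, 0.9, -1.9]
grip_width: 0.455
grip_force: 51.1
time_s: 25.08
eef_pos: [639.3, 184.3, 73.0]
ee_rot: [-0.0, 0.709, 0.706, -0.0]
force: [0.9, -1.1, -1.9]
grip_width: 0.458
grip_force: 51.1
```

```bash
python3 -m jog '[{"tx":-0.8,"ty":0.8,"tz":1.5,"ax":0,"ay":0,"az":0,"jaw":0.4},{"tx":0,"ty":0,"tz":0.5,"ax":0,"ay":0,"az":0,"jaw":0.4},{"tx":0,"ty":0,"tz":0,"ax":0,"ay":0,"az":0,"jaw":0.4}]'
python3 -m jog '[{"tx":0,"ty":0,"tz":0.8,"ax":0,"ay":0,"az":0,"jaw":0.4},{"tx":0,"ty":0,"tz":0,"ax":0,"ay":0,"az":0,"jaw":0.4}]'
```

```text
time_s: 25.45
eef_pos: [640.2, 183.5, 71.2]
ee_rot: [0.0, 0.709, 0.706, 0.0]
force: [1.0, 0.7, -0.3]
grip_width: 0.461
grip_force: 51.1
time_s: 25.7
eef_pos: [640.3, 183.5, 71.1]
ee_rot: [0.0, 0.708, 0.706, 0.0]
force: [-3.0, -1.2, 5.6]
grip_width: 0.459
grip_force: 51.7
```

```bash
python3 -m jog '[{"tx":0,"ty":0,"tz":0,"ax":0,"ay":0,"az":0,"jaw":-0.2},{"tx":0,"ty":0,"tz":0,"ax":0,"ay":0,"az":0,"jaw":-0.5},{"tx":0,"ty":0,"tz":0,"ax":0,"ay":0,"az":0,"jaw":-0.5},{"tx":0,"ty":0,"tz":-5,"ax":0,"ay":0,"az":0,"jaw":-0.5},{"tx":0,"ty":0,"tz":-25,"ax":0,"ay":0,"az":0,"jaw":-0.5}]'
python3 -m jog '[{"tx":0,"ty":0,"tz":-25,"ax":0,"ay":0,"az":0,"jaw":-0.5},{"tx":0,"ty":0,"tz":-15,"ax":0,"ay":0,"az":0,"jaw":-0.3},{"tx":-31,"ty":-11,"tz":0,"ax":0,"ay":0,"az":0,"jaw":-0.3},{"tx":-31,"ty":-11,"tz":0,"ax":0,"ay":0,"az":0,"jaw":-0.3},{"tx":-31,"ty":-11,"tz":0,"ax":0,"ay":0,"az":0,"jaw":-0.3}]'
python3 -m jog '[{"tx":-31,"ty":-11,"tz":0,"ax":0,"ay":0,"az":0,"jaw":-0.3},{"tx":-31,"ty":-11,"tz":0,"ax":0,"ay":0,"az":0,"jaw":-0.3},{"tx":-31,"ty":-11,"tz":0,"ax":0,"ay":0,"az":0,"jaw":-0.3},{"tx":-31,"ty":-11,"tz":0,"ax":0,"ay":0,"az":0,"jaw":-0.3},{"tx":-31,"ty":-11,"tz":0,"ax":0,"ay":0,"az":0,"jaw":-0.3}]'
python3 -m jog '[{"tx":-31,"ty":-11,"tz":0,"ax":0,"ay":0,"az":0,"jaw":-0.3},{"tx":-31,"ty":-11,"tz":0,"ax":0,"ay":0,"az":0,"jaw":-0.3},{"tx":-31,"ty":-11,"tz":0,"ax":0,"ay":0,"az":0,"jaw":-0.3},{"tx":-31,"ty":-11,"tz":0,"ax":0,"ay":0,"az":0,"jaw":-0.3},{"tx":-31,"ty":-11,"tz":0,"ax":0,"ay":0,"az":0,"jaw":-0.3}]'
python3 -m jog '[{"tx":-31,"ty":-11,"tz":0,"ax":0,"ay":0,"az":0,"jaw":-0.3},{"tx":-31,"ty":-11,"tz":0,"ax":0,"ay":0,"az":0,"jaw":-0.3},{"tx":0,"ty":0,"tz":0,"ax":0,"ay":0,"az":0,"jaw":-0.3}]'
python3 - <<'E'
from meas import *
print(sense()["eef_pos"])
for cam in("scene","top"):
    c=capture(cam); W=cloud(c); print(cam,"small",meas(W,(640,183),24,72,87),"spindle",meas(W,(640,183),12,87,120),"cap", meas(W,(475,-287.5),24,15,50))
    if cam=="scene": cv2.imwrite("pics/sp2.png",cv2.resize(c["color"][140:240,350:460,::-1],(660,600),interpolation=cv2.INTER_CUBIC))
E
```

```text
time_s: 26.32
eef_pos: [639.4, 183.4, 99.4]
ee_rot: [-0.001, 0.709, 0.706, -0.001]
force: [-0.1, 0.5, 0.2]
grip_width: 0.752
grip_force: 0.0
time_s: 26.95
eef_pos: [606.2, 89.8, 140.2]
ee_rot: [-0.0, 0.708, 0.706, -0.0]
force: [0.9, 0.4, -0.4]
grip_width: 0.646
grip_force: 0.0
time_s: 27.58
eef_pos: [550.6, -65.1, 140.3]
ee_rot: [-0.0, 0.709, 0.706, -0.0]
force: [0.0, 0.5, -0.4]
grip_width: 0.647
grip_force: 0.0
time_s: 28.2
eef_pos: [495.0, -219.9, 140.3]
ee_rot: [-0.0, 0.709, 0.706, -0.0]
force: [0.3, 0.1, -0.3]
grip_width: 0.654
grip_force: 0.0
time_s: 28.58
eef_pos: [472.6, -282.4, 140.2]
ee_rot: [-0.0, 0.709, 0.705, -0.0]
force: [0.0, 0.0, 1.0]
grip_width: 0.65
grip_force: 0.0
[ 472.56618252 -282.41582848  140.15186806]
scene small {'n': 225, 'ztop': 83.2, 'all': (639.3, 183.3, 44.3), 'top': (639.7, 184.1, 42.4), 'med': [640.9, 181.5]} spindle {'n': 14, 'ztop': 92.9, 'all': (643.0, 180.7, 10.9), 'top': (641.7, 180.1, 9.4), 'med': [641.8, 180.4]} cap {'n': 230, 'ztop': 34.2, 'all': (476.0, -287.8, 33.7), 'top': (475.3, -287.1, 32.3), 'med': [476.0, -287.5]}
top small {'n': 220, 'ztop': 84.3, 'all': (637.6, 184.0, 42.0), 'top': (638.0, 183.6, 41.0), 'med': [637.5, 183.2]} spindle {'n': 18, 'ztop': 93.9, 'all': (637.3, 182.6, 10.3), 'top': (638.2, 182.8, 9.9), 'med': [638.3, 182.1]} cap None
```

View pics/sp2.png

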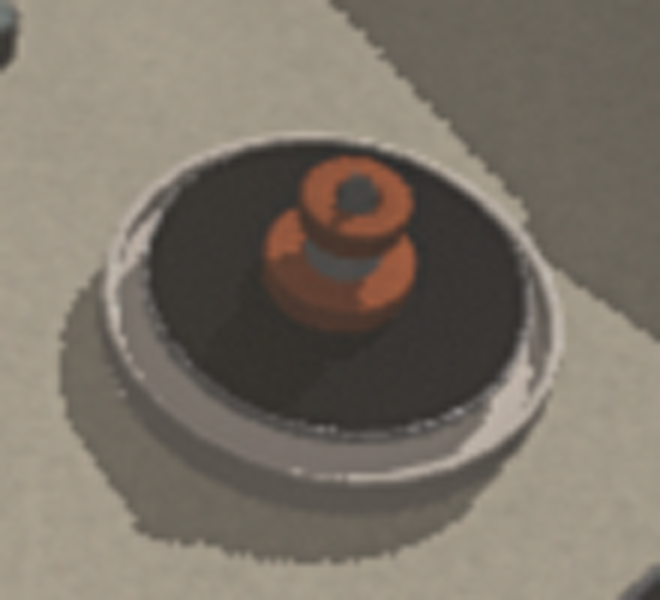

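The small lap is seated on the spacer at (357,200) in the crop, with the stack level and its top at about 81–83. Now for the cap, gripped above its flange.

```bash
python3 -m jog '[{"tx":-5,"ty":2,"tz":25,"ax":0,"ay":0,"az":0,"jaw":-0.3},{"tx":0,"ty":0,"tz":35,"ax":0,"ay":0,"az":0,"jaw":-0.3},{"tx":0,"ty":0,"tz":30,"ax":0,"ay":0,"az":0,"jaw":-0.3},{"tx":0,"ty":0,"tz":25,"ax":0,"ay":0,"az":0,"jaw":-0.3},{"tx":0,"ty":0,"tz":12,"ax":0,"ay":0,"az":0,"jaw":-0.3}]'
python3 -m jog '[{"tx":0,"ty":0,"tz":2,"ax":0,"ay":0,"az":0,"jaw":-0.2},{"tx":0,"ty":0,"tz":0,"ax":0,"ay":0,"az":0,"jaw":0},{"tx":0,"ty":0,"tz":0,"ax":0,"ay":0,"az":0,"jaw":0.1}]' 50
python3 -m jog '[{"tx":0,"ty":0,"tz":0,"ax":0,"ay":0,"az":0,"jaw":0.3},{"tx":0,"ty":0,"tz":0,"ax":0,"ay":0,"az":0,"jaw":0.6},{"tx":0,"ty":0,"tz":0,"ax":0,"ay":0,"az":0,"jaw":0.6},{"tx":0,"ty":0,"tz":0,"ax":0,"ay":0,"az":0,"jaw":0.6}]'
```

```text
time_s: 29.3
eef_pos: [475.3, -284.6, 12.2]
ee_rot: [-0.001, 0.708, 0.706, -0.0]
force: [0.7, -0.4, 0.8]
grip_width: 0.65
grip_force: 0.0
time_s: 29.68
eef_pos: [475.7, -286.1, 12.1]
ee_rot: [0.001, 0.709, 0.706, 0.0]
force: [-0.7, 0.2, -0.7]
grip_width: 0.448
grip_force: 0.0
time_s: 30.18
eef_pos: [475.6, -286.1, 12.3]
ee_rot: [0.001, 0.709, 0.706, 0.0]
force: [-1.7, 1.9, 6.0]
grip_width: 0.356
grip_force: 48.9
```

```bash
python3 -m jog '[{"tx":0,"ty":0,"tz":-15,"ax":0,"ay":0,"az":0,"jaw":0.6},{"tx":0,"ty":0,"tz":-35,"ax":0,"ay":0,"az":0,"jaw":0.6},{"tx":0,"ty":0,"tz":-40,"ax":0,"ay":0,"az":0,"jaw":0.6},{"tx":0,"ty":0,"tz":-40,"ax":0,"ay":0,"az":0,"jaw":0.6},{"tx":15,"ty":5,"tz":0,"ax":0,"ay":0,"az":0,"jaw":0.6}]'
python3 -m jog '[{"tx":30,"ty":10.5,"tz":0,"ax":0,"ay":0,"az":0,"jaw":0.6},{"tx":30,"ty":10.5,"tz":0,"ax":0,"ay":0,"az":0,"jaw":0.6},{"tx":30,"ty":10.5,"tz":0,"ax":0,"ay":0,"az":0,"jaw":0.6},{"tx":30,"ty":10.5,"tz":0,"ax":0,"ay":0,"az":0,"jaw":0.6},{"tx":30,"ty":10.5,"tz":0,"ax":0,"ay":0,"az":0,"jaw":0.6}]'
python3 -m jog '[{"tx":30,"ty":10.5,"tz":0,"ax":0,"ay":0,"az":0,"jaw":0.6},{"tx":30,"ty":10.5,"tz":0,"ax":0,"ay":0,"az":0,"jaw":0.6},{"tx":30,"ty":10.5,"tz":0,"ax":0,"ay":0,"az":0,"jaw":0.6},{"tx":30,"ty":10.5,"tz":0,"ax":0,"ay":0,"az":0,"jaw":0.6},{"tx":30,"ty":10.5,"tz":0,"ax":0,"ay":0,"az":0,"jaw":0.6}]'
python3 -m jog '[{"tx":30,"ty":10.5,"tz":0,"ax":0,"ay":0,"az":0,"jaw":0.6},{"tx":30,"ty":10.5,"tz":0,"ax":0,"ay":0,"az":0,"jaw":0.6},{"tx":30,"ty":10.5,"tz":0,"ax":0,"ay":0,"az":0,"jaw":0.6},{"tx":30,"ty":10.5,"tz":0,"ax":0,"ay":0,"az":0,"jaw":0.6},{"tx":30,"ty":10.5,"tz":0,"ax":0,"ay":0,"az":0,"jaw":0.6}]'
python3 -m jog '[{"tx":5,"ty":1.5,"tz":0,"ax":0,"ay":0,"az":0,"jaw":0.6},{"tx":0,"ty":0,"tz":0,"ax":0,"ay":0,"az":0,"jaw":0.6}]'
python3 - <<'E'
from meas import *
p=sense()["eef_pos"]; print(p)
c=capture("scene"); W=cloud(c); r=np.round(w2c(c,p)).astype(int)
cv2.imwrite("pics/over5.png",cv2.resize(c["color"][max(0,r[1]-40):r[1]+50,r[0]-45:r[0]+45,::-1],(540,540),interpolation=cv2.INTER_CUBIC))
E
```

```text
time_s: 30.8
eef_pos: [481.3, -272.1, 145.0]
ee_rot: [0.003, 0.709, 0.705, 0.0]
force: [0.3, 0.0, -0.5]
grip_width: 0.358
grip_force: 49.6
time_s: 31.42
eef_pos: [533.3, -119.3, 140.8]
ee_rot: [-0.001, 0.708, 0.706, -0.0]
force: [-0.6, -1.0, -0.8]
grip_width: 0.356
grip_force: 49.6
time_s: 32.05
eef_pos: [586.2, 30.3, 140.7]
ee_rot: [-0.001, 0.708, 0.706, -0.0]
force: [-0.1, 0.1, -0.9]
grip_width: 0.351
grip_force: 49.6
time_s: 32.67
eef_pos: [639.2, 180.0, 140.6]
ee_rot: [-0.001, 0.708, 0.706, -0.001]
force: [0.5, -0.4, 0.1]
grip_width: 0.353
grip_force: 49.6
time_s: 32.92
eef_pos: [640.6, 183.4, 140.8]
ee_rot: [-0.0, 0.708, 0.706, -0.001]
force: [0.1, -0.8, -1.0]
grip_width: 0.356
grip_force: 49.6
[640.64123015 183.43418693 140.75940412]
```

View pics/over5.png

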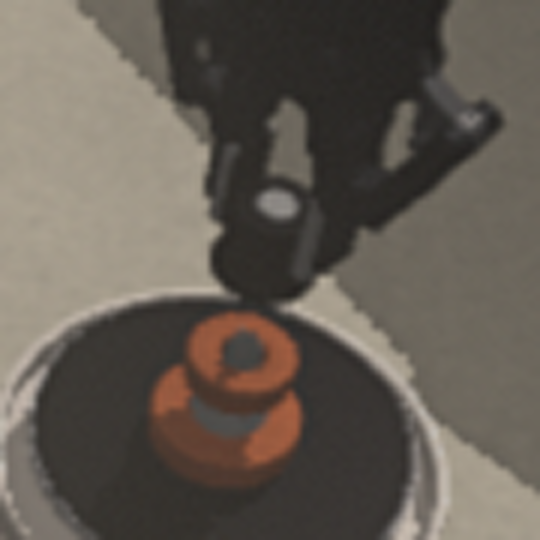

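The cap is gripped upright at (275,240) in the crop, above the stack at (242,350). It seats at a TCP z of about 93.

```bash
python3 -m jog '[{"tx":0.6,"ty":-0.3,"tz":15,"ax":0,"ay":0,"az":0,"jaw":0.6},{"tx":0,"ty":0,"tz":12,"ax":0,"ay":0,"az":0,"jaw":0.6},{"tx":0,"ty":0,"tz":5,"ax":0,"ay":0,"az":0,"jaw":0.6},{"tx":0,"ty":0,"tz":4,"ax":0,"ay":0,"az":0,"jaw":0.6},{"tx":0,"ty":0,"tz":0,"ax":0,"ay":0,"az":0,"jaw":0.6}]'
python3 -m jog '[{"tx":0,"ty":0,"tz":3,"ax":0,"ay":0,"az":0,"jaw":0.6},{"tx":0,"ty":0,"tz":3,"ax":0,"ay":0,"az":0,"jaw":0.6},{"tx":0,"ty":0,"tz":0,"ax":0,"ay":0,"az":0,"jaw":0.6}]'
```

```text
time_s: 33.6
eef_pos: [640.8, 184.1, 105.2]
ee_rot: [-0.0, 0.709, 0.706, -0.0]
force: [-0.1, -0.4, -1.1]
grip_width: 0.355
grip_force: 49.6
time_s: 33.98
eef_pos: [640.7, 184.1, 99.0]
ee_rot: [-0.0, 0.709, 0.706, -0.0]
force: [0.2, 0.6, -1.0]
grip_width: 0.357
grip_force: 49.6
```

```bash
python3 -m jog '[{"tx":0,"ty":0,"tz":2.5,"ax":0,"ay":0,"az":0,"jaw":0.6},{"tx":0,"ty":0,"tz":2,"ax":0,"ay":0,"az":0,"jaw":0.6},{"tx":0,"ty":0,"tz":1,"ax":0,"ay":0,"az":0,"jaw":0.6},{"tx":0,"ty":0,"tz":0,"ax":0,"ay":0,"az":0,"jaw":0.6}]'
python3 -m jog '[{"tx":0,"ty":0,"tz":1,"ax":0,"ay":0,"az":0,"jaw":0.6},{"tx":0,"ty":0,"tz":0,"ax":0,"ay":0,"az":0,"jaw":0.6}]'
```

```text
time_s: 34.48
eef_pos: [640.8, 184.1, 93.7]
ee_rot: [-0.0, 0.709, 0.706, -0.0]
force: [-0.3, -0.7, -1.3]
grip_width: 0.354
grip_force: 49.6
time_s: 34.72
eef_pos: [641.0, 184.1, 93.3]
ee_rot: [0.0, 0.709, 0.706, 0.0]
force: [-1.2, 0.5, 3.2]
grip_width: 0.352
grip_force: 50.1
```

```bash
python3 -m jog '[{"tx":0,"ty":0,"tz":0.8,"ax":0,"ay":0,"az":0,"jaw":0.6},{"tx":0,"ty":0,"tz":0,"ax":0,"ay":0,"az":0,"jaw":0.6}]'
python3 -m jog '[{"tx":0,"ty":0,"tz":0,"ax":0,"ay":0,"az":0,"jaw":0.2},{"tx":0,"ty":0,"tz":0,"ax":0,"ay":0,"az":0,"jaw":-0.3},{"tx":0,"ty":0,"tz":0,"ax":0,"ay":0,"az":0,"jaw":-0.5},{"tx":0,"ty":0,"tz":-5,"ax":0,"ay":0,"az":0,"jaw":-0.5},{"tx":0,"ty":0,"tz":-25,"ax":0,"ay":0,"az":0,"jaw":-0.5}]'
python3 -m jog '[{"tx":0,"ty":0,"tz":-30,"ax":0,"ay":0,"az":0,"jaw":-0.5},{"tx":0,"ty":0,"tz":-30,"ax":0,"ay":0,"az":0,"jaw":-0.5},{"tx":-25,"ty":-20,"tz":0,"ax":0,"ay":0,"az":0,"jaw":-0.5},{"tx":-30,"ty":-20,"tz":0,"ax":0,"ay":0,"az":0,"jaw":-0.5},{"tx":-30,"ty":-20,"tz":0,"ax":0,"ay":0,"az":0,"jaw":-0.5}]'
python3 -m jog '[{"tx":-30,"ty":-20,"tz":0,"ax":0,"ay":0,"az":0,"jaw":-0.5},{"tx":-30,"ty":-20,"tz":0,"ax":0,"ay":0,"az":0,"jaw":-0.5},{"tx":-30,"ty":-20,"tz":0,"ax":0,"ay":0,"az":0,"jaw":-0.5},{"tx":0,"ty":0,"tz":0,"ax":0,"ay":0,"az":0,"jaw":-0.5}]'
python3 - <<'E'
from meas import *
print(sense()["eef_pos"])
t=[]
for cam in("scene","top"):
    c=capture(cam); W=cloud(c); print(cam,"cap",meas(W,(640,183),26,86,130),"small",meas(W,(640,183),30,70,88),"jar",meas(W,(420,-198),24,8),"loupe",meas(W,(439,196.5),24,8),"vee",meas(W,(460,0),32,8,40))
    t.append(c["color"][...,::-1])
cv2.imwrite("pics/final.png",np.hstack([cv2.resize(t[0][120:240,340:460],(480,480)),cv2.resize(t[1][100:180,200:253],(318,480))]))
E
```

```text
time_s: 34.98
eef_pos: [641.1, 184.1, 93.2]
ee_rot: [0.0, 0.709, 0.706, 0.0]
force: [-2.8, -1.0, 9.5]
grip_width: 0.359
grip_force: 50.6
time_s: 35.6
eef_pos: [640.2, 184.0, 121.1]
ee_rot: [-0.001, 0.709, 0.706, -0.001]
force: [0.4, -0.3, 0.2]
grip_width: 0.752
grip_force: 0.0
time_s: 36.22
eef_pos: [579.9, 98.5, 182.4]
ee_rot: [0.0, 0.708, 0.706, 0.0]
force: [0.7, -0.8, 1.0]
grip_width: 0.753
grip_force: 0.0
time_s: 36.72
eef_pos: [519.5, 8.2, 182.6]
ee_rot: [0.0, 0.709, 0.705, 0.0]
force: [0.2, 0.5, 0.8]
grip_width: 0.745
grip_force: 0.0
[519.53501962   8.18046074 182.63325781]
scene cap {'n': 267, 'ztop': 114.1, 'all': (641.6, 180.8, 38.6), 'top': (639.4, 181.9, 33.7), 'med': [642.2, 180.9]} small {'n': 125, 'ztop': 86.8, 'all': (640.9, 182.0, 41.4), 'top': (642.1, 181.4, 39.5), 'med': [649.9, 170.1]} jar {'n': 187, 'ztop': 39.1, 'all': (421.1, -199.2, 27.8), 'top': (421.1, -199.3, 27.6), 'med': [421.3, -198.8]} loupe {'n': 81, 'ztop': 24.6, 'all': (440.6, 196.8, 27.6), 'top': (440.1, 196.5, 26.9), 'med': [441.7, 199.7]} vee {'n': 168, 'ztop': 22.7, 'all': (460.2, -0.8, 54.2), 'top': (462.1, 0.9, 50.7), 'med': [461.8, -1.0]}
top cap {'n': 152, 'ztop': 116.0, 'all': (638.9, 184.2, 35.8), 'top': (638.5, 181.8, 31.4), 'med': [638.0, 183.3]} small {'n': 21, 'ztop': 86.9, 'all': (630.1, 195.6, 24.3), 'top': (627.2, 195.1, 19.7), 'med': [625.1, 195.7]} jar {'n': 122, 'ztop': 40.4, 'all': (419.2, -197.8, 27.3), 'top': (419.3, -198.6, 26.0), 'med': [419.3, -198.4]} loupe None vee None
```

View pics/final.png

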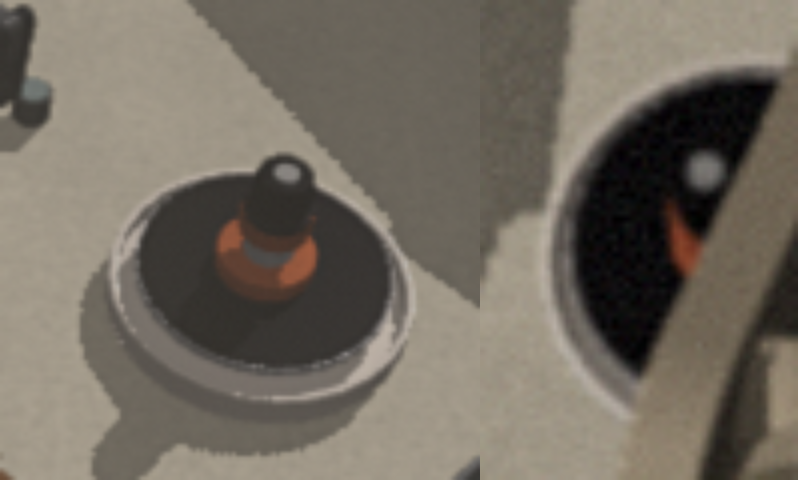

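The stack is complete: the cap's bright dot is at (287,173) in the crop, its top measures about 113–115, and it stands level on the small lap. The jar, loupe and vee have not moved.

```bash
python3 -c "from rig import finish_job; print(finish_job())"
```

```text
the job is handed in; nothing more can be done
None
```

The large lap, spacer, small lap and large black cap are threaded on the spindle in that order, each seated on the one below; the jar, loupe and rod block measured unmoved, and the job was handed in at about 37 s.

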